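# Open the roll-top dark cabinet and draw out its shelf

### The job

Roll the cabinet's slatted shutter up by its black ledge until it stays open by itself. Then gently draw the shelf inside all the way out towards you by its blue pull plate, keeping the flask and the dropper bottle standing upright on it.

Things in the scene. Friction and masses are not known exactly. Their poses are not given: they have to be found in the camera images.
- cabinet: Low roll-top cabinet fixed on the bench, white side panels with round tops, 330 deep x 280 wide x 225 mm high. Origin: centre of its underside. Its -x axis points out of its front (to the robot), y along its width, z up. The front half is open above and in front once the shutter is rolled back. Side panels at y +-130 to +-140 mm, outer radius 165 mm about point shutter_line.
- shutter_line (a point): Middle of the level line about which the shutter of grey slats turns in its curved tracks: parallel to the cabinet's y axis, 60 mm above the cabinet's origin. The slats' outer face lies at radius 153 mm about it.
- ledge (a point): Middle of the outer edge of the black pull ledge on the shutter: flat bar 170 mm long (cabinet y), 10 mm thick, standing 37 mm out from the slats (radius 153 to 190 mm about the shutter line). When shut it is 30 degrees above level at the front, this edge 155 mm above the bench, free space under it; it goes over the top in a circle with the shutter.
- shutter (a joint): Turn of the slatted shutter in rad: 0 shut, 1.83 at its open stop; grows as the ledge goes up, then back. It weighs about 0.55 kg (up to a third more or less): let go below about 0.8 rad it falls shut, beyond about 1.1 rad it rolls back to the open stop by itself and stays. Pushing the ledge up from below takes about 4 N.
- shelf (a joint): Travel of the pull-out shelf out of the cabinet's front in m: 0 fully in, 0.09 at its front stop; it starts 0 to 0.015 out. It stays where it is left; drawing it takes about 2 N.
- plate_top (a point): Middle of the top edge of the blue pull plate, upright at the front of the shelf: 90 mm wide (cabinet y), 8 mm thick, 80 mm above the shelf's floor, top 110 mm above the bench. Axes parallel to the cabinet's. Behind it (cabinet +x) the middle of the shelf is free. Shelf floor 150 deep x 228 mm wide, 30 mm above the bench, rim 10 mm high.
- flask: Small empty glass conical flask, 64 mm wide at the base, 108 mm high, loose, on the shelf's left half (cabinet +y, 55 to 80 mm off the middle, 65 to 115 mm behind the plate). Origin: centre of its underside, z up.
- dropper: Amber dropper bottle with a black cap, 34 mm wide, 107 mm high, loose, on the shelf's right half (cabinet -y, 55 to 80 mm off the middle, 65 to 115 mm behind the plate). Origin: centre of its underside, z up.

How it is judged:
On the way, in this order (a step that is already met when the one before it is completed fails the run):
1. the shutter is rolled back and stays open with nothing of the gripper touching the cabinet (value of joint shutter above 1.7 rad and contact force between the fingers and cabinet below 0.5 N), for 0.2 s.
2. the shelf is drawn out to its front stop (value of joint shelf above 0.08 m), for 0.2 s.
At the end, for the whole second after the job is handed in: The shutter stays rolled back (beyond 1.7 of 1.83 rad), the shelf is out at its front stop (within 10 mm), and the flask and the dropper bottle stand upright (within 0.15 rad) and at rest on the shelf (value of joint shutter above 1.7 rad and value of joint shelf above 0.08 m and angle between each of flask, dropper's own z axis and vertical below 0.15 rad and z of each of flask, dropper in the frame of plate_top above -0.09 m and horizontal distance between each of flask, dropper and plate_top below 0.18 m and linear speed of each of flask, dropper below 0.02 m/s); the robot touches nothing.
It fails at once if the flask or the dropper bottle is tipped over (more than 0.5 rad) (angle between any of flask, dropper's own z axis and vertical above 0.5 rad).
It also fails if it takes over 54 s, if anything falls off the work surface, if the arm or the gripper's body presses on something with over 40 N, if the wrist force passes 120 N, or if a joint passes its speed limit or range.

### The arm

A 6-joint arm with a two-finger parallel gripper is mounted at the origin on a cart in front of the work surface, level with it; the furniture and walls round the work are solid. World frame = base frame: x ahead of the robot, y to its left, z up, the work surface at z = 0. Lengths are in m, angles in rad, forces in N, time in s.
With the tool pointing down it reaches from about 0.25 to 0.8 m from the base axis. Payload 8.5 kg.
Tool frame: the origin (TCP) lies midway between the tips of the shut fingers; the grasp point (between the pads) lies 19 mm behind it (manip.grasp_offset is the distance from the TCP to the grasp point, in m); z points along the fingers, x is the direction in which the jaws open and shut, and the axes are right-handed (so a half turn about z gives the same grasp; the last joint's range is limited). The gripper opens to 85 mm and grips with 20 to 120 N. Pads are 22 mm wide; open, the fingers measure 114 mm over their backs; the gripper's body (76 mm by 85 mm) begins 54 mm behind the grasp point. The pads swing forward as they close: fully open they stand 13 mm farther back than shut.
Start: joints at [-1.271, 0.238, -0.013, 1.319, 0, 1.571], TCP at [0.155, -0.502, 0.231] pointing down, gripper open.
Joint ranges: [-2.66, 2.66], [-1.03, 1.9], [-1.14, 1.46], [-1.82, 2.27], [-1.45, 1.34], [-3.14, 3.14]. Speed limits (rad/s): [2.22, 2.22, 2.79, 3.14, 3.14, 3.14].

### API

Orientations are given as [roll, pitch, yaw] about the fixed x, y, z axes, in that order (R = Rz(yaw) Ry(pitch) Rx(roll)).
In Python, from rig import manip, cams gives the robot as it stands.
- The arm moves only by the tool jog_arm, never from a script. Its argument "steps" is a list of rows, each a list of 6 numbers: the shift along the tool's x, y, z in cm, then the turn, a rotation vector about the tool's x, y, z in degrees. A call has 1 to 8 rows; each row shifts and turns the commanded pose from where the row before left it, along the tool's axes as they then stand; what a row does not reach is not made up. A row lasts 1/12 s, in which the tool goes at most 41.7 mm and 7.16 degrees, less where a joint would pass 70% of its speed; a pose out of reach is approached as far as the arm can. A call with a gripper value outside its range is refused whole. "claw" is the gripper command: -1 is fully open, 1 is shut, values between are in proportion, set as the call begins (left out, the last holds). The fingers move at their own pace and stop on an object; "grip_force" is the grip in N (left out, the last holds). Time passes only in rows, so rows that do not move let the fingers close. It gives the time, the measured TCP pose, the force and the opening at its end, in the units of the state.
- manip.sense(): the state, without advancing time (a new reading comes with each control period).
- cams.camera(name): name is "scene" or "top" or "wrist"; returns (picture, depth): 400x640x3 uint8, red, green, blue; 400x640 float32, m along the optical axis (not along the pixel's ray), 0 where there is no reading.
- cams.camera_params(name): a dict with "camera_matrix" (3x3 intrinsics, pixels), "rvec" (rotation vector, rad) and "tvec" (3), from world to camera coordinates, as OpenCV has them. Camera axes: x right, y down, z forward; pixel columns grow to the right and rows downward; lengths in m; the calibration is good to about 2 mm. The wrist camera is an equidistant fisheye: a pixel r from the principal point sees the ray r / f radians off the axis. A picture is of the moment at which its call begins: read the wrist's pose just before it. camera_params takes no time and is no camera call; for the wrist camera it gives the pose at the moment of the call.
- manip.sign_off(): hands the job in, once; it reports no verdict.
The state is a dict: "time_s": time; "joints": joint angles; "joint_vel": joint speeds; "effort": joint torques, N m; "ee_pos": TCP position; "tcp_rot": TCP orientation; "ft_force": force on the tool from outside, world axes, zero at the start; "ft_torque": the same for the moment, N m; "width": finger opening in m.
Only numpy, scipy, OpenCV 4.12 (cv2) and the standard library are available. Lean on these libraries where they do the work, as an engineer would, in place of code of your own. Each camera call takes 0.05 s, during which the arm holds its last target. There are 200 camera calls.

## Working session

There is one attempt and no reset: what is moved stays moved. The work goes in short steps, Python scripts to look and compute and a tool call to move; the robot and the scene stay as the last step left them, time stands still between calls to the robot, and variables do not carry over. Pictures are saved under pics/ and viewed, about 8 in all and at most 12, crops included, and the job is handed in when it is done.

Besides the shell and the picture viewer there is one more tool, called after "Call:" as name(argument=value, ...) on one line, values as JSON. jog_arm: Moves the arm, as the interface text tells. Its arguments: {"type":"object","properties":{"steps":{"type":"array"},"claw":{"type":"number"},"grip_force":{"type":"number"}},"required":["steps"]}

```bash
mkdir -p pics; ls; python3 - <<'E'
from rig import manip,cams
import cv2,numpy as np
s=manip.sense();print({k:np.round(v,3).tolist() for k,v in s.items()})
ims=[]
for n in("scene","top"):
    p,d=cams.camera(n);np.savez(f"pics/{n}0.npz",p=p,d=d,**cams.camera_params(n))
    cv2.imwrite(f"pics/{n}0.png",p[:,:,::-1]); q=cams.camera_params(n)
    R=cv2.Rodrigues(np.array(q["rvec"]))[0];print(n,(-R.T@np.array(q["tvec"]).ravel()).round(3),R[2].round(2),np.array(q["camera_matrix"]).round(1).tolist(), (d>0).mean())
E
```

```text
pics
{'time_s': 0.0, 'joints': [-1.271, 0.239, -0.014, 1.319, -0.0, 1.571], 'joint_vel': [0.001, 0.0, -0.001, -0.0, -0.002, 0.001], 'effort': [0.0, -53.878, 34.643, 0.019, -0.0, 0.0], 'ee_pos': [0.155, -0.501, 0.231], 'tcp_rot': [3.142, 0.001, -1.271], 'ft_force': [0.276, 0.485, -0.033], 'ft_torque': [0.055, -0.052, -0.028], 'width': 0.085}
scene [0.464 0.392 0.839] [ 0.14 -0.54 -0.83] [[425.6, 0.0, 322.9], [0.0, 425.6, 205.7], [0.0, 0.0, 1.0]] 0.99609375
top [0.079 0.062 0.776] [ 0.59 -0.12 -0.8 ] [[511.8, 0.0, 311.2], [0.0, 511.8, 194.9], [0.0, 0.0, 1.0]] 0.99591796875
```

View pics/scene0.png

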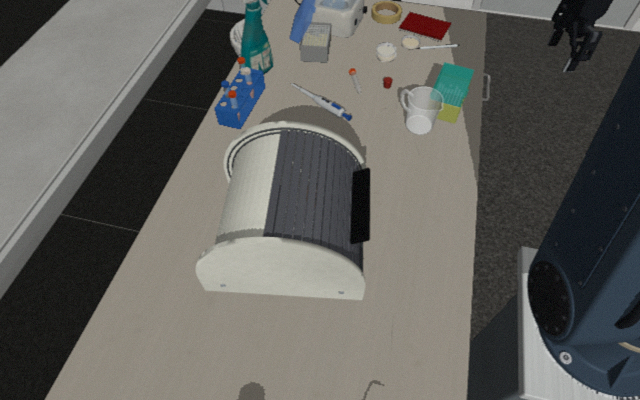

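View pics/top0.png

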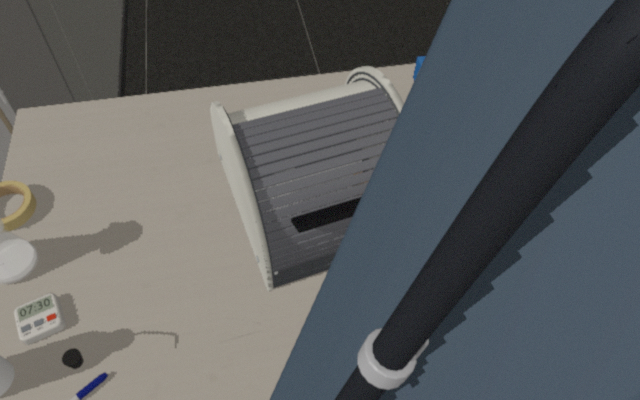

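The scene view shows the cabinet, with the black ledge at about (361,205) and the near (left) panel's lower edge running from (205,290) to (365,298). The top view shows the ledge at (325,213), partly hidden by the arm.

```bash
cat > h.py <<'E'
import numpy as np,cv2
def pts(f,mask=None):
    z=np.load(f); K=z["camera_matrix"];R=cv2.Rodrigues(z["rvec"])[0];t=z["tvec"].ravel();d=z["d"]
    v,u=np.mgrid[:400,:640]
    c=np.stack([(u-K[0,2])/K[0,0]*d,(v-K[1,2])/K[1,1]*d,d],-1)
    return z["p"].astype(int),(c-t)@R, d
E
python3 - <<'E'
from h import *
for n,(u0,u1,v0,v1) in {"scene":(340,380,160,250),"top":(285,365,190,235)}.items():
    p,X,d=pts(f"pics/{n}0.npz")
    m=np.zeros(d.shape,bool);m[v0:v1,u0:u1]=True
    m&=(p.max(2)<32)&(d>0)
    P=X[m];print(n,m.sum(),P.min(0).round(3),P.max(0).round(3),P.mean(0).round(3))
    P=P[P[:,2]>0.1]
    r=cv2.minAreaRect(P[:,:2].astype(np.float32)*1000);print(r,cv2.boxPoints(r).round(0).tolist())
    # white panels & points above bench
    m=(p.min(2)>150)&(X[...,2]>0.03)&(X[...,0]>.25)&(X[...,0]<.9)&(abs(X[...,1])<.4)&(np.ptp(p,axis=2)<40)
    mm=np.zeros(d.shape,bool)
    if n=="scene": mm[110:302,190:372]=1
    else: mm[60:295,205:420]=1
    P=X[m&mm]
    r=cv2.minAreaRect(P[:,:2].astype(np.float32)*1000);print("white",len(P),P.min(0).round(3),P.max(0).round(3),cv2.boxPoints(r).round(0).tolist(),r[1:])
    m=(X[...,2]>0.02)&mm&(d>0)&(X[...,2]<.27)
    P=X[m];r=cv2.minAreaRect(P[:,:2].astype(np.float32)*1000);print("all",cv2.boxPoints(r).round(0).tolist(),r)
E
```

```text
scene 1252 [ 0.481 -0.165  0.018] [0.54  0.002 0.162] [ 0.509 -0.076  0.152]
((510.6477355957031, -82.51409149169922), (33.6812744140625, 167.86761474609375), 9.537562370300293) [[480.0, -3.0], [508.0, -168.0], [541.0, -162.0], [513.0, 3.0]]
white 10313 [ 0.464 -0.215  0.03 ] [0.843 0.392 0.839] [[411.0, 383.0], [520.0, -226.0], [844.0, -167.0], [734.0, 441.0]] ((328.6732482910156, 618.0874633789062), 10.241107940673828)
all [[435.0, 39.0], [607.0, -476.0], [952.0, -360.0], [780.0, 155.0]] ((693.3592529296875, -160.4610595703125), (363.6572570800781, 542.8768310546875), 18.493688583374023)
top 911 [ 0.479 -0.107  0.142] [0.528 0.001 0.162] [ 0.5   -0.048  0.154]
((502.79266357421875, -54.88265609741211), (34.31261444091797, 109.20214080810547), 9.260621070861816) [[477.0, -4.0], [495.0, -112.0], [529.0, -106.0], [511.0, 2.0]]
white 3814 [ 0.469 -0.196  0.03 ] [0.835 0.107 0.228] [[469.0, 50.0], [519.0, -226.0], [844.0, -168.0], [794.0, 109.0]] ((329.7834777832031, 281.4324951171875), 10.261988639831543)
all [[448.0, 43.0], [618.0, -465.0], [949.0, -354.0], [778.0, 154.0]] ((698.3687744140625, -155.26953125), (348.1866760253906, 535.855224609375), 18.5274715423584)
```

Both views agree. The cabinet centre is at about (0.6565, -0.059) with yaw 10.2° (footprint 330x281 against 330x280 given), and the ledge edge is at (0.494, -0.086, 0.155). Next I'll write a small planner that prints jog rows.

```bash
cat > plan.py <<'E'
import numpy as np,sys
from scipy.spatial.transform import Rotation as Ro, Slerp
from rig import manip
C=np.array([.6565,-.0588,0]);YAW=np.radians(10.2)
RC=Ro.from_euler('z',YAW).as_matrix()
def c2w(p): return C+RC@np.array(p,float)
def orient(phi):  # tool z tilted phi deg below level toward +xc, tool x up/forward
    f=np.radians(phi);c,s=np.cos(f),np.sin(f)
    z=np.array([c,0,-s]);x=np.array([s,0,c]);y=np.cross(z,x)
    return RC@np.stack([x,y,z],1)
def circ(phi,r): # pose on circle about shutter line
    f=np.radians(phi);return c2w([-r*np.cos(f),0,.06+r*np.sin(f)]),orient(phi)
def rows(wps):
    """wps: list of (pos,R,n)"""
    s=manip.sense();p=np.array(s["ee_pos"]);R=Ro.from_euler('xyz',s["tcp_rot"]).as_matrix()
    out=[]
    for P,Q,n in wps:
        p0=p.copy();sl=Slerp([0,1],Ro.from_matrix([R,Q]))
        for k in range(1,n+1):
            tp=p0+(np.array(P)-p0)*k/n;tR=sl(k/n).as_matrix()
            d=np.round(R.T@(tp-p)*100,1);rv=np.round(np.degrees(Ro.from_matrix(R.T@tR).as_rotvec()),1)
            p=p+R@d/100;R=R@Ro.from_rotvec(np.radians(rv)).as_matrix()
            out.append([float(v)+0.0 for v in [*d,*rv]])
    for i in range(0,len(out),8): print(out[i:i+8])
    print("end",p.round(3))
def st():
    s=manip.sense();print("t",round(s["time_s"],2),"q",np.round(s["joints"],2),"p",np.round(s["ee_pos"],3),"rot",np.round(s["tcp_rot"],3),"F",np.round(s["ft_force"],1),"w",round(float(s["width"]),3))
E
python3 -c "
from plan import *
rows([(np.array([.38,-.14,.30]),orient(90),16),(circ(18,.24)[0],orient(18),16)])"
```

```text
[[-1.7, -2.0, -0.4, 0.0, 0.0, -5.2], [-1.6, -2.2, -0.5, 0.0, 0.0, -5.2], [-1.3, -2.3, -0.4, 0.0, 0.0, -5.2], [-1.2, -2.4, -0.4, 0.0, 0.0, -5.2], [-0.9, -2.5, -0.5, 0.0, 0.0, -5.1], [-0.7, -2.5, -0.4, 0.0, 0.0, -5.2], [-0.4, -2.7, -0.4, 0.0, 0.0, -5.2], [-0.3, -2.6, -0.4, 0.0, 0.0, -5.2]]
[[0.1, -2.7, -0.5, 0.0, 0.0, -5.2], [0.2, -2.6, -0.4, 0.0, 0.0, -5.2], [0.5, -2.6, -0.4, 0.0, 0.0, -5.2], [0.8, -2.6, -0.5, -0.1, 0.0, -5.2], [1.0, -2.5, -0.4, 0.0, 0.0, -5.2], [1.1, -2.3, -0.4, 0.0, 0.0, -5.1], [1.4, -2.3, -0.5, 0.0, 0.0, -5.2], [1.6, -2.1, -0.4, 0.0, 0.0, -5.2]]
[[0.4, -0.2, 1.0, 0.0, 4.5, 0.0], [0.3, -0.2, 1.1, 0.0, 4.5, 0.0], [0.2, -0.2, 1.1, 0.0, 4.5, 0.0], [0.1, -0.2, 1.1, 0.0, 4.5, 0.0], [0.0, -0.2, 1.1, 0.0, 4.5, 0.0], [0.0, -0.2, 1.1, 0.0, 4.5, 0.0], [-0.2, -0.2, 1.0, 0.0, 4.5, 0.0], [-0.2, -0.2, 1.1, 0.0, 4.5, 0.0]]
[[-0.3, -0.2, 1.1, 0.0, 4.5, 0.0], [-0.4, -0.2, 1.0, 0.0, 4.5, 0.0], [-0.5, -0.1, 1.0, 0.0, 4.5, 0.0], [-0.5, -0.2, 0.9, 0.0, 4.5, 0.0], [-0.7, -0.2, 0.9, 0.0, 4.5, 0.0], [-0.7, -0.2, 0.9, 0.0, 4.5, 0.0], [-0.7, -0.2, 0.8, 0.0, 4.5, 0.0], [-0.8, -0.2, 0.7, 0.0, 4.5, 0.0]]
end [ 0.432 -0.1    0.135]
```

Call:
jog_arm(steps=[[-1.7,-2.0,-0.4,0,0,-5.2],[-1.6,-2.2,-0.5,0,0,-5.2],[-1.3,-2.3,-0.4,0,0,-5.2],[-1.2,-2.4,-0.4,0,0,-5.2],[-0.9,-2.5,-0.5,0,0,-5.1],[-0.7,-2.5,-0.4,0,0,-5.2],[-0.4,-2.7,-0.4,0,0,-5.2],[-0.3,-2.6,-0.4,0,0,-5.2]], claw=1, grip_force=30)

```text
time_s: 0.77
ee_pos: [0.2676, -0.3196, 0.2653]
tcp_rot: [-3.141, 0.0, -0.542]
ft_force: [0.8, -0.4, 0.2]
width: -0.0
```

Call:
jog_arm(steps=[[0.1,-2.7,-0.5,0,0,-5.2],[0.2,-2.6,-0.4,0,0,-5.2],[0.5,-2.6,-0.4,0,0,-5.2],[0.8,-2.6,-0.5,0,0,-5.2],[1.0,-2.5,-0.4,0,0,-5.2],[1.1,-2.3,-0.4,0,0,-5.1],[1.4,-2.3,-0.5,0,0,-5.2],[1.6,-2.1,-0.4,0,0,-5.2]])

```text
time_s: 1.43
ee_pos: [0.3799, -0.1392, 0.3005]
tcp_rot: [-3.141, 0.0, 0.182]
ft_force: [1.0, -1.2, 1.0]
width: -0.0001
```

Call:
jog_arm(steps=[[0.4,-0.2,1.0,0,4.5,0],[0.3,-0.2,1.1,0,4.5,0],[0.2,-0.2,1.1,0,4.5,0],[0.1,-0.2,1.1,0,4.5,0],[0,-0.2,1.1,0,4.5,0],[0,-0.2,1.1,0,4.5,0],[-0.2,-0.2,1.0,0,4.5,0],[-0.2,-0.2,1.1,0,4.5,0]])

```text
time_s: 2.1
ee_pos: [0.4056, -0.1193, 0.2176]
tcp_rot: [3.141, -0.632, 0.178]
ft_force: [0.9, -0.5, 0.2]
width: 0.0002
```

```bash
python3 -c "
from plan import *
st(); print(orient(54).round(2).tolist()); rows([(circ(18,.24)[0],orient(18),9)])"
```

```text
t 2.1 q [-0.59 -0.28 -0.75  0.61  0.42  0.91] p [ 0.406 -0.119  0.218] rot [ 3.141 -0.632  0.178] F [ 0.9 -0.5  0.2] w 0.0
[[0.8, 0.18, 0.58], [0.14, -0.98, 0.1], [0.59, 0.0, -0.81]]
[[-0.3, -0.2, 0.9, 0.0, 4.0, 0.0], [-0.3, -0.1, 1.0, 0.0, 3.9, 0.0], [-0.4, -0.2, 0.9, 0.0, 4.0, 0.0], [-0.5, -0.2, 0.8, 0.0, 4.0, 0.0], [-0.5, -0.1, 0.8, 0.0, 4.0, 0.0], [-0.6, -0.2, 0.8, 0.0, 3.9, 0.0], [-0.7, -0.2, 0.8, 0.0, 4.0, 0.0], [-0.7, -0.1, 0.7, 0.0, 4.0, 0.0]]
[[-0.7, -0.2, 0.6, 0.0, 4.0, 0.0]]
end [ 0.432 -0.099  0.134]
```

```bash
python3 -c "
from plan import *
rows([(circ(16,.225)[0],orient(27),8),(circ(17,.185)[0],orient(22),4),(circ(19,.164)[0],orient(22),4)])"
```

```text
[[-0.3, -0.2, 1.3, 0.0, 3.3, 0.0], [-0.3, -0.2, 1.2, 0.0, 3.4, 0.0], [-0.5, -0.2, 1.2, 0.0, 3.3, 0.0], [-0.5, -0.2, 1.2, 0.0, 3.4, 0.0], [-0.6, -0.1, 1.2, 0.0, 3.3, 0.0], [-0.6, -0.2, 1.1, 0.0, 3.4, 0.0], [-0.7, -0.2, 1.1, 0.0, 3.3, 0.0], [-0.8, -0.2, 1.1, 0.0, 3.4, 0.0]]
[[0.3, 0.0, 1.0, 0.0, 1.2, 0.0], [0.2, 0.0, 0.9, 0.0, 1.3, 0.0], [0.2, 0.0, 1.0, 0.0, 1.2, 0.0], [0.3, 0.0, 1.0, 0.0, 1.3, 0.0], [0.2, 0.0, 0.5, 0.0, 0.0, 0.0], [0.2, 0.0, 0.5, 0.0, 0.0, 0.0], [0.1, 0.0, 0.5, 0.0, 0.0, 0.0], [0.2, 0.0, 0.5, 0.0, 0.0, 0.0]]
end [ 0.504 -0.087  0.113]
```

Call:
jog_arm(steps=[[-0.3,-0.2,1.3,0,3.3,0],[-0.3,-0.2,1.2,0,3.4,0],[-0.5,-0.2,1.2,0,3.3,0],[-0.5,-0.2,1.2,0,3.4,0],[-0.6,-0.1,1.2,0,3.3,0],[-0.6,-0.2,1.1,0,3.4,0],[-0.7,-0.2,1.1,0,3.3,0],[-0.8,-0.2,1.1,0,3.4,0]])

```text
time_s: 2.77
ee_pos: [0.4519, -0.1332, 0.1658]
tcp_rot: [-3.093, -1.043, 0.176]
ft_force: [0.3, 0.6, 0.3]
width: 0.0001
```

```bash
python3 -c "
from plan import *
st(); rows([(circ(17,.185)[0],orient(22),4),(circ(18.5,.164)[0],orient(22),4)])
from rig import cams;import cv2
p,d=cams.camera('scene');np.savez('pics/scene1.npz',p=p,d=d,**cams.camera_params('scene'));cv2.imwrite('pics/scene1.png',cv2.resize(p[100:320,180:480,::-1],None,fx=2,fy=2))"
```

```text
t 2.77 q [-0.79 -0.03 -1.14 -0.27  0.83  0.91] p [ 0.452 -0.133  0.166] rot [-3.093 -1.043  0.176] F [0.3 0.6 0.3] w 0.0
[[-0.6, -0.9, 1.5, -0.7, 2.1, -0.1], [-0.7, -0.8, 1.5, -0.6, 2.0, 0.0], [-0.8, -0.9, 1.4, -0.7, 2.1, -0.1], [-0.8, -0.9, 1.4, -0.7, 2.0, 0.0], [0.2, 0.0, 0.5, 0.0, 0.0, 0.0], [0.1, 0.0, 0.5, 0.0, 0.0, 0.0], [0.2, 0.0, 0.5, 0.0, 0.0, 0.0], [0.1, 0.0, 0.6, 0.0, 0.0, 0.0]]
end [ 0.504 -0.087  0.112]
```

View pics/scene1.png

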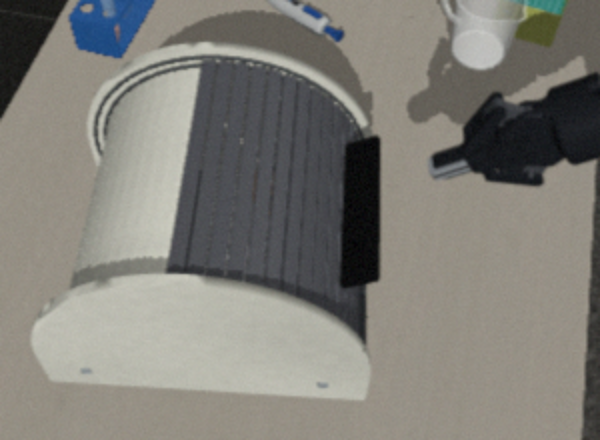

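The picture shows the closed gripper in front of the ledge, with the tips at (435,165) in the crop. Joint 3 is at its limit, so the wrist is too close to the base. I'll approach obliquely (yaw +12° more) and shift 45 mm to the right along the ledge.

```bash
cat >> plan.py <<'E'
def orient(phi,psi=0):
    f=np.radians(phi);c,s=np.cos(f),np.sin(f)
    z=np.array([c,0,-s]);x=np.array([s,0,c]);y=np.cross(z,x)
    return RC@Ro.from_euler('z',psi,degrees=True).as_matrix()@np.stack([x,y,z],1)
def on(phi,r,yc): f=np.radians(phi);return c2w([-r*np.cos(f),yc,.06+r*np.sin(f)])
E
python3 -c "
from plan import *
rows([(on(17,.225,-.075),orient(28,14),8)])"
```

```text
[[-0.4, 0.5, 0.2, 1.2, 0.2, -0.9], [-0.5, 0.4, 0.2, 1.2, 0.3, -0.8], [-0.4, 0.5, 0.2, 1.2, 0.2, -0.9], [-0.5, 0.4, 0.2, 1.2, 0.3, -0.8], [-0.5, 0.5, 0.1, 1.2, 0.2, -0.9], [-0.5, 0.4, 0.2, 1.2, 0.2, -0.9], [-0.5, 0.5, 0.1, 1.1, 0.3, -0.8], [-0.4, 0.4, 0.2, 1.2, 0.2, -0.9]]
end [ 0.458 -0.17   0.126]
```

Call:
jog_arm(steps=[[-0.4,0.5,0.2,1.2,0.2,-0.9],[-0.5,0.4,0.2,1.2,0.3,-0.8],[-0.4,0.5,0.2,1.2,0.2,-0.9],[-0.5,0.4,0.2,1.2,0.3,-0.8],[-0.5,0.5,0.1,1.2,0.2,-0.9],[-0.5,0.4,0.2,1.2,0.2,-0.9],[-0.5,0.5,0.1,1.1,0.3,-0.8],[-0.4,0.4,0.2,1.2,0.2,-0.9]])

```text
time_s: 3.48
ee_pos: [0.4562, -0.1684, 0.1252]
tcp_rot: [-3.139, -1.076, 0.419]
ft_force: [-1.1, 0.6, 0.7]
width: 0.0002
```

```bash
python3 -c "
from plan import *
st();rows([(on(16,.19,-.058),orient(28,14),4),(on(19,.164,-.047),orient(27,14),4)])"
```

```text
t 3.48 q [-0.93  0.21 -0.96  0.01  1.03  0.45] p [ 0.456 -0.168  0.125] rot [-3.139 -1.076  0.419] F [-1.1  0.6  0.7] w 0.0
[[0.1, -0.1, 1.0, 0.0, 0.1, 0.0], [0.2, -0.2, 0.9, 0.0, 0.1, -0.1], [0.1, -0.1, 1.0, 0.0, 0.0, 0.0], [0.2, -0.2, 0.9, 0.0, 0.1, 0.0], [0.4, -0.1, 0.6, 0.0, 0.3, 0.0], [0.3, -0.1, 0.7, 0.0, 0.2, 0.0], [0.4, -0.1, 0.6, 0.0, 0.3, 0.0], [0.3, -0.1, 0.7, 0.0, 0.2, 0.0]]
end [ 0.512 -0.132  0.113]
```

Call:
jog_arm(steps=[[0.1,-0.1,1.0,0,0.1,0],[0.2,-0.2,0.9,0,0.1,0],[0.1,-0.1,1.0,0,0,0],[0.2,-0.2,0.9,0,0.1,0],[0.4,-0.1,0.6,0,0.3,0],[0.3,-0.1,0.7,0,0.2,0],[0.4,-0.1,0.6,0,0.3,0],[0.3,-0.1,0.7,0,0.2,0]])

```text
time_s: 4.15
ee_pos: [0.5127, -0.132, 0.1134]
tcp_rot: [-3.139, -1.099, 0.418]
ft_force: [-0.2, -0.6, -0.2]
width: 0.0002
```

```bash
python3 -c "
from plan import *
st();w=[]
for i,a in enumerate(range(23,104,4)): w.append((on(a,.164,-.047+min(i,10)*.003),orient(min(a+4,92),14-min(i,14)),1))
rows(w)"
```

```text
t 4.15 q [-0.75  0.29 -1.06 -0.43  0.96  0.76] p [ 0.513 -0.132  0.113] rot [-3.139 -1.099  0.418] F [-0.2 -0.6 -0.2] w 0.0
[[1.1, 0.1, -0.2, 0.1, 0.0, -0.1], [1.2, -0.1, 0.0, -0.9, -4.0, 0.5], [1.1, -0.2, 0.0, -0.8, -4.0, 0.5], [1.2, -0.2, 0.0, -0.8, -4.0, 0.6], [1.2, -0.1, 0.0, -0.8, -4.0, 0.7], [1.2, -0.2, 0.0, -0.7, -4.0, 0.7], [1.1, -0.2, 0.0, -0.7, -4.0, 0.7], [1.2, -0.2, 0.0, -0.6, -4.0, 0.8]]
[[1.2, -0.1, -0.1, -0.5, -4.0, 0.9], [1.1, -0.2, 0.0, -0.5, -4.0, 0.8], [1.2, -0.3, 0.0, -0.4, -4.0, 1.0], [1.1, 0.1, -0.1, -0.4, -4.0, 0.9], [1.2, 0.1, 0.0, -0.3, -4.0, 0.9], [1.1, 0.0, 0.0, -0.2, -4.0, 1.0], [1.2, 0.0, -0.1, -0.1, -4.0, 1.0], [1.1, 0.0, 0.0, 0.0, -4.0, 0.0]]
[[1.2, 0.0, -0.1, 0.0, -4.0, 0.0], [1.1, 0.0, 0.0, 0.0, -1.0, 0.0], [1.2, 0.0, 0.0, 0.0, 0.0, 0.0], [1.1, 0.0, 0.1, 0.0, 0.0, 0.0], [1.1, 0.0, 0.2, 0.0, 0.0, 0.0]]
end [ 0.695 -0.069  0.22 ]
```

Call:
jog_arm(steps=[[1.1,0.1,-0.2,0.1,0,-0.1],[1.2,-0.1,0,-0.9,-4.0,0.5],[1.1,-0.2,0,-0.8,-4.0,0.5],[1.2,-0.2,0,-0.8,-4.0,0.6],[1.2,-0.1,0,-0.8,-4.0,0.7],[1.2,-0.2,0,-0.7,-4.0,0.7],[1.1,-0.2,0,-0.7,-4.0,0.7],[1.2,-0.2,0,-0.6,-4.0,0.8]])

```text
time_s: 4.82
ee_pos: [0.5575, -0.1026, 0.1876]
tcp_rot: [3.138, -0.605, 0.3]
ft_force: [-1.4, -4.1, -3.6]
width: -0.0001
```

```bash
python3 -c "
from plan import *
st();w=[]
for i,a in enumerate(range(55,108,4)): w.append((on(a,.164,-.026+min(i,10)*.001),orient(min(a+4,92),7-min(i,7)),1))
rows(w)"
```

```text
t 4.82 q [-0.37  0.02 -0.58  0.47  0.36  0.99] p [ 0.558 -0.103  0.188] rot [ 3.138 -0.605  0.3  ] F [-1.4 -4.1 -3.6] w -0.0
[[1.3, 0.2, 0.1, 0.2, -3.7, 0.0], [1.1, 0.0, -0.1, -0.5, -4.0, 0.9], [1.2, 0.0, 0.0, -0.4, -4.0, 0.9], [1.1, 0.0, 0.0, -0.4, -4.0, 0.9], [1.2, 0.0, -0.1, -0.2, -4.0, 0.9], [1.1, -0.1, 0.0, -0.3, -4.0, 1.0], [1.2, 0.0, -0.1, -0.1, -4.0, 1.0], [1.1, -0.1, 0.0, -0.1, -4.0, 1.0]]
[[1.2, -0.1, 0.0, 0.0, -4.0, 0.0], [1.1, -0.1, -0.1, 0.0, -1.0, 0.0], [1.1, -0.1, 0.0, 0.0, 0.0, 0.0], [1.2, 0.0, 0.1, 0.0, 0.0, 0.0], [1.1, 0.0, 0.2, 0.0, 0.0, 0.0], [1.1, 0.0, 0.3, 0.0, 0.0, 0.0]]
end [ 0.706 -0.066  0.217]
```

Call:
jog_arm(steps=[[1.3,0.2,0.1,0.2,-3.7,0],[1.1,0,-0.1,-0.5,-4.0,0.9],[1.2,0,0,-0.4,-4.0,0.9],[1.1,0,0,-0.4,-4.0,0.9],[1.2,0,-0.1,-0.2,-4.0,0.9],[1.1,-0.1,0,-0.3,-4.0,1.0],[1.2,0,-0.1,-0.1,-4.0,1.0],[1.1,-0.1,0,-0.1,-4.0,1.0]])

```text
time_s: 5.48
ee_pos: [0.6412, -0.081, 0.2241]
tcp_rot: [-3.141, -0.054, 0.18]
ft_force: [-0.2, -1.6, 0.3]
width: -0.0
```

Call:
jog_arm(steps=[[1.2,-0.1,0,0,-4.0,0],[1.1,-0.1,0,0,-1.0,0],[1.1,-0.1,0,0,0,0],[1.2,0,0.1,0,0,0],[1.1,0,0.1,0,0,0],[0.5,0,0,0,0,0],[0,0,0,0,0,0]])

```text
time_s: 6.07
ee_pos: [0.7021, -0.0667, 0.2197]
tcp_rot: [-3.139, 0.031, 0.182]
ft_force: [-0.3, 0.8, -0.1]
width: 0.0002
```

```bash
python3 -c "
from plan import *
st()
from rig import cams;import cv2
p,d=cams.camera('scene');np.savez('pics/scene2.npz',p=p,d=d,**cams.camera_params('scene'));cv2.imwrite('pics/scene2.png',cv2.resize(p[100:320,180:480,::-1],None,fx=2,fy=2))
rows([(c2w([0.0,0,.33]),orient(90),6),(c2w([-.25,0,.33]),orient(90),8)])"
```

```text
t 6.07 q [-0.09  0.6   0.53  1.53 -0.01  1.3 ] p [ 0.702 -0.067  0.22 ] rot [-3.139  0.031  0.182] F [-0.3  0.8 -0.1] w 0.0
[[-0.8, -0.3, -1.8, 0.0, 0.3, 0.0], [-0.7, -0.2, -1.8, 0.0, 0.3, 0.1], [-0.8, -0.3, -1.8, -0.1, 0.3, 0.0], [-0.7, -0.3, -1.9, 0.0, 0.3, 0.0], [-0.8, -0.3, -1.8, 0.0, 0.3, 0.1], [-0.7, -0.2, -1.8, 0.0, 0.3, 0.0], [-3.1, 0.0, 0.0, 0.0, 0.0, 0.0], [-3.1, 0.0, 0.0, 0.0, 0.0, 0.0]]
[[-3.2, 0.0, 0.0, 0.0, 0.0, 0.0], [-3.1, 0.0, 0.0, 0.0, 0.0, 0.0], [-3.1, 0.0, 0.0, 0.0, 0.0, 0.0], [-3.1, 0.0, 0.0, 0.0, 0.0, 0.0], [-3.2, 0.0, 0.0, 0.0, 0.0, 0.0], [-3.1, 0.0, 0.0, 0.0, 0.0, 0.0]]
end [ 0.41  -0.103  0.33 ]
```

View pics/scene2.png

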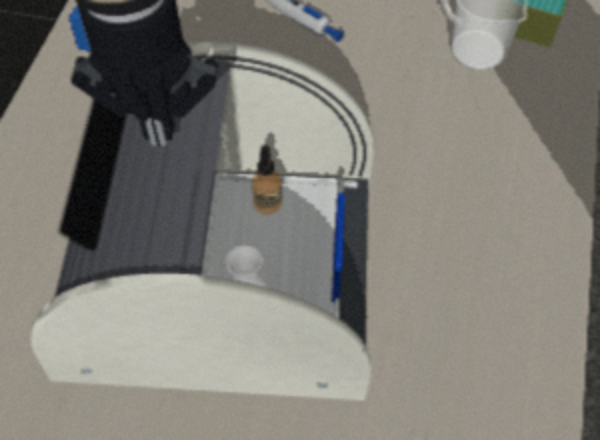

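The shutter has rolled back: the ledge is at (95,180) in the crop. The dropper is at (267,185), the flask at (243,262) and the blue plate at (340,245). I'll retreat upwards and measure the plate.

Call:
jog_arm(steps=[[-0.8,-0.3,-1.8,0,0.3,0],[-0.7,-0.2,-1.8,0,0.3,0],[-0.8,-0.3,-1.8,0,0.3,0],[-0.7,-0.3,-1.9,0,0.3,0],[-0.8,-0.3,-1.8,0,0.3,0],[-0.7,-0.2,-1.8,0,0.3,0],[-3.1,0,0,0,0,0],[-3.1,0,0,0,0,0]])

```text
time_s: 6.78
ee_pos: [0.5946, -0.0706, 0.3326]
tcp_rot: [-3.14, -0.006, 0.181]
ft_force: [-0.3, -0.4, 0.3]
width: 0.0003
```

Call:
jog_arm(steps=[[-3.2,0,0,0,0,0],[-2.5,0,0,0,0,0],[0,0,0,0,0,0],[0,0,0,0,0,0]])

```text
time_s: 7.12
ee_pos: [0.5376, -0.0811, 0.3327]
tcp_rot: [-3.14, -0.005, 0.18]
ft_force: [0.8, -0.3, 0.2]
width: -0.0003
```

```bash
cat > look.py <<'E'
from plan import *
from h import *
from rig import cams
import sys
k=sys.argv[1];st()
for n in("scene","top","wrist"):
    q=cams.camera_params(n);p,d=cams.camera(n);np.savez(f'pics/{n}{k}.npz',p=p,d=d,**q);cv2.imwrite(f'pics/{n}{k}.png',p[...,::-1])
    p=p.astype(int);m=(p[...,2]>90)&(p[...,0]<60)&(p[...,2]-p[...,1]>50)
    K=q["camera_matrix"];R=cv2.Rodrigues(np.array(q["rvec"]))[0];t=np.array(q["tvec"]).ravel()
    v,u=np.nonzero(m&(d>0));x,y=(u-K[0][2])/K[0][0],(v-K[1][2])/K[1][1]
    if n=="wrist":
        r=np.hypot(x,y)+1e-9;s=np.tan(r)/r;x,y=x*s,y*s
    dd=d[v,u];X=(np.stack([x*dd,y*dd,dd],-1)-t)@R
    Y=(X-C)@RC; ok=(abs(Y[:,1])<.07)&(Y[:,0]<-.02)&(Y[:,0]>-.3)&(Y[:,2]<.14)&(Y[:,2]>.02);Y=Y[ok]
    print(n,ok.sum())
    if ok.sum()>10:
        T=Y[Y[:,2]>Y[:,2].max()-.008]
        print(" px",u[ok].min(),u[ok].max(),v[ok].min(),v[ok].max(),"cab min",Y.min(0).round(3),"max",Y.max(0).round(3),"top x",np.percentile(T[:,0],[5,50,95]).round(3))
E
python3 look.py 3
```

```text
t 7.12 q [-0.15  0.26  0.27  1.58  0.    1.24] p [ 0.538 -0.081  0.333] rot [-3.14  -0.005  0.18 ] F [ 0.8 -0.3  0.2] w -0.0
scene 141
 px 347 351 197 235 cab min [-0.136 -0.057  0.021] max [-0.125  0.046  0.114] top x [-0.132 -0.129 -0.126]
top 0
wrist 0
```

```bash
python3 -c "
import cv2,numpy as np
a=cv2.imread('pics/wrist3.png');b=cv2.imread('pics/scene3.png')[100:320,180:480]
b=cv2.resize(b,(546,400));cv2.imwrite('pics/m3.png',cv2.resize(np.hstack([a,b]),None,fx=.67,fy=.67))"
```

```text
(no output)
```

View pics/m3.png

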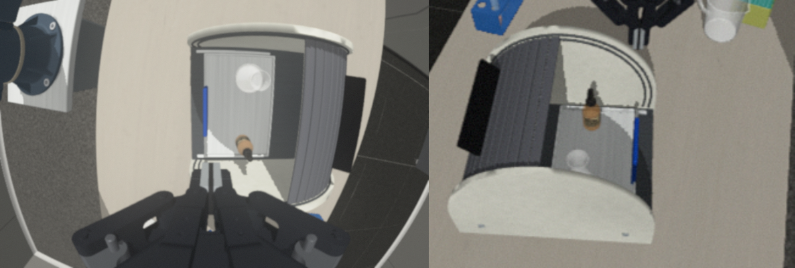

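The wrist view shows the plate at about (307,164) in full pixels, with the flask behind it on one side and the dropper on the other, and the middle free. I'll cast rays from the wrist view.

```bash
python3 - <<'E'
from plan import *
import cv2
q=np.load('pics/wrist3.npz');p=q["p"].astype(int);d=q["d"]
print(p[160,300:315].tolist(),d[160,300:315:3])
m=np.zeros(d.shape,bool);m[110:220,285:330]=1
m&=(p[...,2]-p[...,0]>40)&(p[...,2]-p[...,1]>40)
v,u=np.nonzero(m);K=q["camera_matrix"];R=cv2.Rodrigues(q["rvec"])[0];t=q["tvec"].ravel()
x,y=(u-K[0,2])/K[0,0],(v-K[1,2])/K[1,1];r=np.hypot(x,y)+1e-9
ray=np.stack([x/r*np.sin(r),y/r*np.sin(r),np.cos(r)],-1)@R;c=-R.T@t
print("cam",c.round(3),((c-C)@RC).round(3),m.sum(),u.min(),u.max(),v.min(),v.max())
for lab,P in(("depth",c+ray*(d[v,u]/np.cos(r))[:,None]),("plane.11",c+ray*((.11-c[2])/ray[:,2])[:,None])):
    Y=(P-C)@RC;print(lab,np.percentile(Y,[2,50,98],axis=0).round(3).tolist())
# bottle tops by depth: height map points above .1 in shelf area, scene
from h import pts
p,X,d=pts('pics/scene3.npz');Y=(X-C)@RC
m=(Y[...,2]>.1)&(Y[...,2]<.16)&(abs(Y[...,1])<.115)&(Y[...,0]>-.12)&(Y[...,0]<.02)
for s in(1,-1):
    P=Y[m&(Y[...,1]*s>0.02)];print(s,len(P),P.min(0).round(3),P.max(0).round(3),np.median(P,0).round(3)) if len(P) else print(s,0)
E
```

```text
[[85, 87, 88], [83, 86, 95], [77, 87, 116], [74, 94, 148], [71, 99, 171], [73, 102, 182], [70, 102, 180], [71, 97, 170], [74, 95, 151], [97, 110, 140], [133, 139, 150], [160, 162, 163], [170, 172, 171], [176, 177, 174], [175, 177, 174]] [0.45667955 0.36861315 0.36596188 0.36902162 0.44604337]
cam [ 0.525 -0.007  0.474] [-0.12   0.075  0.474] 434 303 308 130 203
depth [[-0.132, -0.04, 0.107], [-0.128, 0.004, 0.11], [-0.126, 0.045, 0.112]]
plane.11 [[-0.132, -0.039, 0.11], [-0.128, 0.004, 0.11], [-0.126, 0.046, 0.11]]
1 257 [-0.054  0.046  0.1  ] [-0.021  0.08   0.141] [-0.037  0.055  0.13 ]
-1 91 [-0.055 -0.084  0.1  ] [-0.037 -0.069  0.139] [-0.047 -0.075  0.115]
```

Both views agree: plate top at cabinet x -0.129, y about 0.003, z 0.110, so the shelf starts near 0. The middle behind the plate is free. I'll hook it from behind with the shut fingers, keeping the body above the bottles (TCP z 0.083).

```bash
python3 -c "
from plan import *
rows([(c2w([-.097,-.004,.17]),orient(90),8),(c2w([-.097,-.004,.083]),orient(90),8)])"
```

```text
[[0.3, 0.0, 2.0, 0.0, 0.0, 0.0], [0.2, 0.1, 2.0, 0.0, 0.0, 0.0], [0.3, 0.0, 2.0, 0.0, -0.1, 0.1], [0.3, 0.1, 2.0, -0.1, 0.0, 0.0], [0.2, 0.0, 2.0, 0.0, 0.0, 0.0], [0.3, 0.0, 2.1, 0.0, 0.0, 0.0], [0.3, 0.1, 2.0, 0.0, -0.1, 0.0], [0.2, 0.0, 2.0, 0.0, 0.0, 0.1]]
[[0.0, 0.0, 1.1, 0.0, 0.0, 0.0], [0.0, 0.0, 1.1, 0.0, 0.0, 0.0], [0.0, 0.0, 1.1, 0.0, 0.0, 0.0], [0.0, 0.0, 1.0, 0.0, 0.0, 0.0], [0.0, 0.0, 1.1, 0.0, 0.0, 0.0], [0.0, 0.0, 1.1, 0.0, 0.0, 0.0], [0.0, 0.0, 1.1, 0.0, 0.0, 0.0], [0.0, 0.0, 1.1, 0.0, 0.0, 0.0]]
end [ 0.561 -0.08   0.083]
```

Call:
jog_arm(steps=[[0.3,0,2.0,0,0,0],[0.2,0.1,2.0,0,0,0],[0.3,0,2.0,0,0,0],[0.3,0.1,2.0,0,0,0],[0.2,0,2.0,0,0,0],[0.3,0,2.1,0,0,0],[0.3,0.1,2.0,0,0,0],[0.2,0,2.0,0,0,0]])

```text
time_s: 7.93
ee_pos: [0.562, -0.0794, 0.1674]
tcp_rot: [-3.139, -0.001, 0.181]
ft_force: [-0.6, -0.0, -0.0]
width: -0.0001
```

Call:
jog_arm(steps=[[0,0,1.1,0,0,0],[0,0,1.1,0,0,0],[0,0,1.1,0,0,0],[0,0,1.0,0,0,0],[0,0,1.1,0,0,0],[0,0,1.1,0,0,0],[0,0,1.1,0,0,0],[0,0,1.1,0,0,0]])

```text
time_s: 8.6
ee_pos: [0.5617, -0.0792, 0.081]
tcp_rot: [-3.139, -0.002, 0.181]
ft_force: [-0.1, -0.6, -0.2]
width: -0.0003
```

Call:
jog_arm(steps=[[-0.2,0,0,0,0,0],[-0.2,0,0,0,0,0],[-0.2,0,0,0,0,0],[-0.2,0,0,0,0,0],[-0.2,0,0,0,0,0],[-0.2,0,0,0,0,0],[-0.2,0,0,0,0,0],[-0.2,0,0,0,0,0]])

```text
time_s: 9.27
ee_pos: [0.5458, -0.0822, 0.0824]
tcp_rot: [-3.139, -0.003, 0.181]
ft_force: [2.3, 0.6, 0.9]
width: 0.0001
```

Call:
jog_arm(steps=[[-0.25,0,0,0,0,0],[-0.3,0,0,0,0,0],[-0.3,0,0,0,0,0],[-0.3,0,0,0,0,0],[-0.3,0,0,0,0,0],[-0.3,0,0,0,0,0],[-0.3,0,0,0,0,0],[-0.3,0,0,0,0,0]])

```text
time_s: 9.93
ee_pos: [0.522, -0.0865, 0.0819]
tcp_rot: [-3.139, -0.002, 0.181]
ft_force: [2.0, 0.1, 2.1]
width: 0.0002
```

Call:
jog_arm(steps=[[-0.3,0,0,0,0,0],[-0.3,0,0,0,0,0],[-0.3,0,0,0,0,0],[-0.3,0,0,0,0,0],[-0.3,0,0,0,0,0],[-0.3,0,0,0,0,0],[-0.3,0,0,0,0,0],[-0.3,0,0,0,0,0]])

```text
time_s: 10.6
ee_pos: [0.4984, -0.0907, 0.0818]
tcp_rot: [-3.139, -0.002, 0.181]
ft_force: [2.0, 1.7, 0.6]
width: -0.0001
```

```bash
python3 look.py 4; python3 -c "
from plan import *
print(((np.array(manip.sense()['ee_pos'])-C)@RC).round(4))
import cv2
a=cv2.imread('pics/wrist4.png');b=cv2.imread('pics/scene4.png')[100:320,180:480]
b=cv2.resize(b,(546,400));cv2.imwrite('pics/m4.png',cv2.resize(np.hstack([a,b]),None,fx=.67,fy=.67))"
```

```text
t 10.6 q [-0.18  0.3  -0.33  0.94  0.    1.21] p [ 0.498 -0.091  0.082] rot [-3.139e+00 -2.000e-03  1.810e-01] F [2.  1.7 0.6] w -0.0
scene 124
 px 370 375 212 251 cab min [-0.182 -0.006  0.038] max [-0.175  0.047  0.113] top x [-0.181 -0.179 -0.177]
top 1142
 px 326 377 238 272 cab min [-0.186 -0.041  0.026] max [-0.177  0.046  0.113] top x [-0.184 -0.182 -0.179]
wrist 1270
 px 262 286 153 290 cab min [-0.183 -0.005  0.052] max [-0.177  0.047  0.112] top x [-0.182 -0.18  -0.177]
[-0.1616 -0.0036  0.0817]
```

View pics/m4.png

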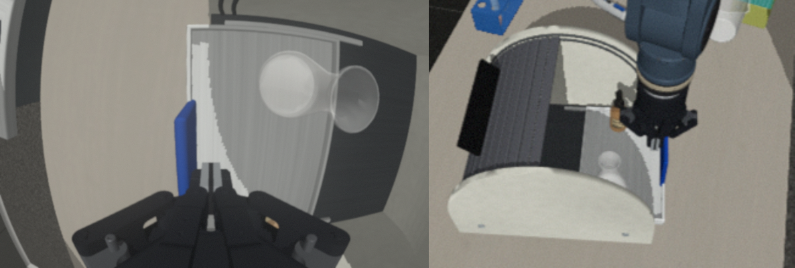

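The shelf is about 51 mm further out, the flask and dropper are standing, and the force is about 2 N. I'll carry on, slowing towards the stop.

Call:
jog_arm(steps=[[-0.2,0,0,0,0,0],[-0.3,0,0,0,0,0],[-0.3,0,0,0,0,0],[-0.3,0,0,0,0,0],[-0.3,0,0,0,0,0],[-0.3,0,0,0,0,0],[-0.2,0,0,0,0,0],[-0.15,0,0,0,0,0]])

```text
time_s: 11.42
ee_pos: [0.4782, -0.0945, 0.0818]
tcp_rot: [-3.139, -0.002, 0.181]
ft_force: [1.6, 1.0, -0.3]
width: -0.0
```

Call:
jog_arm(steps=[[-0.15,0,0,0,0,0],[-0.15,0,0,0,0,0],[-0.15,0,0,0,0,0],[-0.15,0,0,0,0,0],[-0.15,0,0,0,0,0],[-0.15,0,0,0,0,0]])

```text
time_s: 11.92
ee_pos: [0.4722, -0.0956, 0.082]
tcp_rot: [-3.138, -0.007, 0.181]
ft_force: [15.8, 6.4, -13.0]
width: -0.0001
```

Call:
jog_arm(steps=[[0.3,0,0,0,0,0],[0.3,0,0,0,0,0],[0.3,0,0,0,0,0],[0.3,0,0,0,0,0],[0,0,0,0,0,0]])

```text
time_s: 12.33
ee_pos: [0.482, -0.0939, 0.0818]
tcp_rot: [-3.139, -0.002, 0.181]
ft_force: [-0.1, 0.6, -0.3]
width: 0.0001
```

Call:
jog_arm(steps=[[0,0,-0.8,0,0,0],[0,0,-1.2,0,0,0],[0,0,-1.5,0,0,0],[0,0,-2,0,0,0],[0,0,-3,0,0,0],[0,0,-3,0,0,0],[0,0,-3,0,0,0],[0,0,-3,0,0,0]])

```text
time_s: 13.0
ee_pos: [0.4806, -0.0944, 0.2589]
tcp_rot: [-3.139, -0.002, 0.181]
ft_force: [0.4, -0.5, -0.2]
width: 0.0001
```

```bash
python3 look.py 5; python3 -c "
import cv2,numpy as np
a=cv2.imread('pics/wrist5.png');b=cv2.imread('pics/scene5.png')[100:320,180:480]
b=cv2.resize(b,(546,400));cv2.imwrite('pics/m5.png',cv2.resize(np.hstack([a,b]),None,fx=.67,fy=.67))"
```

```text
t 13.0 q [-0.2   0.17 -0.03  1.37  0.    1.19] p [ 0.481 -0.094  0.259] rot [-3.139e+00 -2.000e-03  1.810e-01] F [ 0.4 -0.5 -0.2] w 0.0
scene 166
 px 383 388 199 252 cab min [-0.209 -0.04   0.037] max [-0.202  0.047  0.114] top x [-0.208 -0.205 -0.203]
top 1327
 px 332 385 244 286 cab min [-0.211 -0.04   0.028] max [-0.205  0.046  0.114] top x [-0.21  -0.208 -0.206]
wrist 0
```

View pics/m5.png

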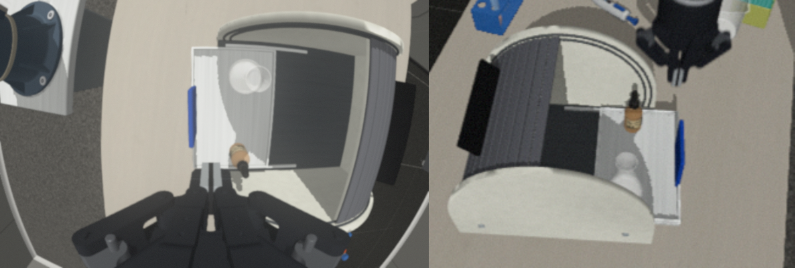

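The plate stands at cabinet x -0.206 (scene -0.205, top -0.208), and the pull stalled hard at about 16 N against 2 N while running. That matches the front stop with a start about 13 mm out. The shutter is fully back, both bottles are standing, and the gripper is clear.

```bash
python3 -c "
from plan import *
st();print(manip.sign_off())"
```

```text
t 13.15 q [-0.2   0.17 -0.03  1.36  0.    1.19] p [ 0.482 -0.095  0.259] rot [-3.141 -0.006  0.181] F [ 0.4 -0.3  0.5] w -0.0
the job is handed in; nothing more can be done
None
```

I rolled the shutter open by its ledge, drew the shelf out to what I take to be its front stop, and handed the job in at 13.2 s. `sign_off` gave no verdict.

- **Shutter:** I pushed the ledge up from below with the shut fingers until it rolled back on its own. The last picture shows it still fully back.
- **First approach:** a straight approach to the ledge ran joint 3 to its range limit. I switched to an oblique one, further right along the ledge.
- **Shelf:** I hooked the blue plate from behind and drew it slowly, at about 2 N. The plate moved 77 mm, then stalled at about 16 N.
- **Travel not confirmed:** the shelf's total travel was not measured directly. The hard stall matches the 90 mm stop if the shelf started about 13 mm out, within the 0–15 mm given. I did not do a second pull to confirm it.
- **Last checks:** the scene and top views put the plate within 3 mm of each other. By eye, the flask and dropper bottle are upright on the shelf. The gripper was clear, with no contact force.

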